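# Load the balance rack with spice jars

### The job

Hang the two spice jars on the balance rack, one on each side so that it ends up about level: the green-labelled jar on the left arm, the dark-labelled one on the right. Hook each over the bar near the middle and slide it gently outward past the sprung red catch until it clicks in against the rubber buffer; never ram the buffer or lean on the bar, and leave the other things alone.

Things in the scene. Friction and masses are not known exactly. Their poses are not given: they have to be found in the camera images.
- jar_green: Green-labelled spice jar, red cap, 45 mm in diameter, 106 mm high, about 0.15 kg (+-15 percent), with a steel hanger fixed on its cap. Origin: centre of its underside, z up. Grip: a green square post 16 x 16 mm on the jar's axis, z 157 to 210 mm. The hanger is a hook whose mouth faces +x (away from the robot); see the hook entry.
- jar_dark: Dark-labelled spice jar, red cap, 45 mm in diameter, 106 mm high, about 0.15 kg (+-15 percent), with a steel hanger fixed on its cap. Origin: centre of its underside, z up. Grip: a black square post 16 x 16 mm on the jar's axis, z 157 to 210 mm. The hanger is a hook whose mouth faces +x (away from the robot); see the hook entry.
- hook_green (a point): Hook of the green-labelled jar: underside centre of its top plate (jar z 152 mm), the face that rests on the bar; jar's axes. From it, 5 mm steel, y -9 to 9: front strap x -14 to -9 down to the cap, rear tip x 9 to 14 down to z -12; cap plate at z -41.5. Bar space: 18 mm in x. Put on by moving +x with the tip just above the bar, then lowering.
- hook_dark (a point): Hook of the dark-labelled jar: underside centre of its top plate (jar z 152 mm), the face that rests on the bar; jar's axes. From it, 5 mm steel, y -9 to 9: front strap x -14 to -9 down to the cap, rear tip x 9 to 14 down to z -12; cap plate at z -41.5. Bar space: 18 mm in x. Put on by moving +x with the tip just above the bar, then lowering.
- rack: Balance rack, fixed: wooden foot 85 x 150 x 12 mm, steel post 16 mm in diameter (22 mm at the top), pivoting aluminium bar. Origin: centre of the foot's underside; y runs along the bar, to the robot's left. A tall pod carousel stands close behind its right arm and a wall closes the worktop at the right (y about -0.42 m): come and go from the front.
- bar_top (a point): Middle of the bar's top face, 205 mm above the worktop, 7 mm above the pivot; turns with the bar: y along it to the left, x across it (away from the robot), z up. Bar 12 mm wide, 14 high, 324 long; a hub stands 4 mm proud at the middle, 22 mm long. Pressing a jar on bar or buffer with over 40 N is ramming.
- left_arm (a point): Point on the bar's top face 42 mm left of its middle, axes as bar_top: the free length (20 to 55 mm) for hooking on. Farther out sits a clamped end unit, set anew each time and NOT measured: its seat centre is 95 to 120 mm from the middle, independently of the other arm, so the end of the slide must be felt.
- right_arm (a point): Point on the bar's top face 42 mm right of its middle, axes as bar_top: the free length (20 to 55 mm) for hooking on. Farther out sits a clamped end unit, set anew each time and NOT measured: its seat centre is 95 to 120 mm from the middle, independently of the other arm, so the end of the slide must be felt.
- bar (a joint): Tilt of the bar (rad): 0 level, positive with its left end up. Springs back towards level with 0.8 N m per rad (about 80 N per m at a seat); one jar alone tilts it 0.15 to 0.25; range -0.42 to 0.42.
- catch_l (a joint): Left arm's red sprung catch (rad): 0 out, 0.36 flush. On the bar's far (+x) side, from 39 mm to 11 mm inboard of the seat centre, sloping out to 10 mm proud. A hook pushed outward ducks it (2 to 6 N), it snaps out behind. Then a rubber buffer, face 10 mm beyond the seat centre, gives 1.5 N/mm for 5 mm and is then solid: stop at 6 to 8 N.
- catch_r (a joint): Right arm's red sprung catch, the mirror image of the left one, with the same buffer. A seated hook has about 2 mm of play, and a jar just hung rocks for a second or two.
- jam_jar: Jam jar, 69 mm in diameter, 99 mm high, loose bystander behind the rack; origin under its centre.
- cup: White espresso cup with stripes, 60 x 83 x 49 mm, loose bystander behind the rack; origin under its centre.
- egg_timer: Egg timer with pink dome, 64 mm in diameter, 50 mm high, loose bystander at the right rear; origin under its centre.

How it is judged:
On the way:
1. one jar hangs latched in the end seat of its arm (((y of hook_green in the frame of bar_top between 0.092 and 0.131 m and z of hook_green in the frame of bar_top between -0.004 and 0.005 m and x of hook_green in the frame of bar_top between -0.007 and 0.007 m and value of joint catch_l below 0.04 rad and angle between jar_green's own z axis and vertical below 0.4 rad) or (y of hook_dark in the frame of bar_top between -0.131 and -0.092 m and z of hook_dark in the frame of bar_top between -0.004 and 0.005 m and x of hook_dark in the frame of bar_top between -0.007 and 0.007 m and value of joint catch_r below 0.04 rad and angle between jar_dark's own z axis and vertical below 0.4 rad))), for 0.2 s.
At the end, for the whole second after the job is handed in: Green jar hangs on the left arm, dark jar on the right: top plate on the bar (within 5 mm), 92 to 131 mm from its middle, that arm's red catch out behind it (under 0.04 rad); bar level within 0.11 rad; jars let go, hardly swinging (under 0.15 m/s) (y of hook_green in the frame of bar_top between 0.092 and 0.131 m and z of hook_green in the frame of bar_top between -0.004 and 0.005 m and x of hook_green in the frame of bar_top between -0.007 and 0.007 m and value of joint each of catch_l, catch_r below 0.04 rad and angle between each of jar_green, jar_dark's own z axis and vertical below 0.4 rad and y of hook_dark in the frame of bar_top between -0.131 and -0.092 m and z of hook_dark in the frame of bar_top between -0.004 and 0.005 m and x of hook_dark in the frame of bar_top between -0.007 and 0.007 m and value of joint bar between -0.11 and 0.11 rad and linear speed of each of jar_green, jar_dark below 0.15 m/s); the robot touches nothing.
It fails at once if a jar is pressed against the bar, its catch or its buffer with more than 40 N (contact force between any of jar_green, jar_dark and rack above 40 N).
It fails at once if the bar is tipped more than 0.36 rad (leaned on, or both jars on one side) (value of joint bar above 0.36 rad or value of joint bar below -0.36 rad).
It fails at once if a jar is tipped over (more than 0.8 rad) (angle between any of jar_green, jar_dark's own z axis and vertical above 0.8 rad).
It fails at once if jam jar, cup or egg timer moved by more than 30 mm (distance of any of jam_jar, cup, egg_timer from where it was at the start of the episode above 0.03 m).
It also fails if it takes over 64 s, if anything falls off the work surface, if the arm or the gripper's body presses on something with over 40 N, if the wrist force passes 120 N, or if a joint passes its speed limit or range.

### The arm

A 7-joint arm with a two-finger parallel gripper is mounted at the origin on a cart in front of the work surface, level with it; the furniture and walls round the work are solid. World frame = base frame: x ahead of the robot, y to its left, z up, the work surface at z = 0. Lengths are in m, angles in rad, forces in N, time in s.
With the tool pointing down it reaches from about 0.425 to 0.95 m from the base axis. Payload 16.7 kg.
Tool frame: the origin (TCP) lies midway between the tips of the shut fingers; the grasp point (between the pads) lies 19 mm behind it; z points along the fingers, y is the line along which they close (so a half turn about z gives the same grasp; the last joint's range is limited). The gripper opens to 94 mm and grips with 3 to 60 N. Pads are 16 mm wide; open, the fingers measure 119 mm over their backs; the gripper's body (75 mm by 177 mm) begins 78 mm behind the grasp point.
Start: joints at [-1.319, 0.426, 0.074, 1.606, -0.034, 1.111, -0.067], TCP at [0.263, 0.621, 0.205] pointing down, gripper open.
Joint ranges: [-2.85, 2.85], [-0.5, 2.14], [-1.23, 1.37], [0.21, 2.46], [-1.02, 4.16], [0.16, 2.05], [-2.73, 2.73]. Speed limits (rad/s): [1.89, 1.89, 2.39, 2.39, 3.01, 3.01, 3.01].

### API

Orientations are given as a rotation vector (axis times angle).
In Python, from rig import ctrl gives the robot as it stands.
- The arm moves only by the tool servo_tool, never from a script. Its argument "deltas" is a list that holds one entry, the list of rows, each a list of 5 numbers: the shift along the tool's x, y, z each as a share of 0.1 m, from -1 to 1, then the turn about the tool's z as a share of 90 degrees, from -1 to 1, then the gripper's target within -1 to 1 (shut at 1, half-way at 0, fully open at -1). In form: [[[x, y, z, roll, jaw], ...]]. A call has 1 to 12 rows; each row is the pose to reach, as a shift and turn from the pose commanded when the call began, along the tool's axes at that moment; what a row does not reach only later rows make up. A row lasts 1/12 s, in which the tool goes at most 41.7 mm and 7.16 degrees, less where a joint would pass 70% of its speed; a pose out of reach is approached as far as the arm can. A call with a number of a shift or a turn outside -1 to 1 is refused whole. A call with a gripper value outside its range is refused whole. The fingers move at their own pace and stop on an object; "grip_force" is the grip in N (left out, the last holds). Time passes only in rows, so rows that repeat a pose let the fingers close. It gives the time, the measured TCP pose, the force, the opening and the grip force at its end, in the units of the state.
- ctrl.sense(): the state, without advancing time (a new reading comes with each control period).
- ctrl.capture(name): name is "side" or "top" or "wrist"; returns the picture (384x512x3 uint8, red, green, blue); there is no depth.
- ctrl.camera_params(name): a dict with "mtx" (3x3 intrinsics, pixels), "rvec" (rotation vector, rad) and "tvec" (3), from world to camera coordinates, as OpenCV has them; the wrist camera has in their place "T_tool_cam" (4x4, takes a point from camera to tool coordinates, whose origin is the TCP and whose axes are the flange's). Camera axes: x right, y down, z forward; pixel columns grow to the right and rows downward; lengths in m; the calibration is good to about 2 mm. The wrist camera is an equidistant fisheye: a pixel r from the principal point sees the ray r / f radians off the axis. A picture is of the moment at which its call begins: read the wrist's pose just before it. camera_params takes no time and is no camera call.
- ctrl.close_job(): hands the job in; it is judged then, once.
The state is a dict: "time_s": time; "joints": joint angles; "joint_vel": joint speeds; "tau": joint torques, N m; "eef_pos": TCP position; "tcp_rot": TCP orientation; "contact_force": force on the tool from outside, world axes, zero at the start; "ft_torque": the same for the moment, N m; "grip_width": finger opening in m; "gripper_force": force on a finger pad.
Only numpy, scipy, OpenCV 4.12 (cv2) and the standard library are available. Lean on these libraries where they do the work, as an engineer would, in place of code of your own. Each camera call takes 0.05 s, during which the arm holds its last target. There are 200 camera calls.

## Working session

There is one attempt and no reset: what is moved stays moved. The work goes in short steps, Python scripts to look and compute and a tool call to move; the robot and the scene stay as the last step left them, time stands still between calls to the robot, and variables do not carry over. Pictures are saved under pics/ and viewed, at most 10 in all, crops included, and the job is handed in when it is done.

Besides the shell and the picture viewer there is one more tool, called by a JSON object that holds its "op" and its "data". servo_tool: Moves the arm, as the interface text tells. Its arguments: {"type":"object","properties":{"deltas":{"type":"array","items":{"type":"array","items":{"type":"array","items":{"type":"number"}}}},"grip_force":{"type":"number"}},"required":["deltas"]}

```bash
mkdir -p pics; ls; python3 - <<'E'
from rig import ctrl
import cv2,numpy as np
s=ctrl.sense();print({k:np.round(v,3).tolist() for k,v in s.items()})
a=ctrl.capture("side");b=ctrl.capture("top")
for n,i in (("side",a),("top",b)):
    cv2.imwrite(f"pics/{n}0.png",i[:,:,::-1]);p=ctrl.camera_params(n);print(n,{k:np.round(v,4).tolist() for k,v in p.items()})
print(ctrl.camera_params("wrist"))
E
```

```text
pics
{'time_s': 0.0, 'joints': [-1.32, 0.427, 0.074, 1.607, -0.034, 1.111, -0.067], 'joint_vel': [0.002, 0.002, -0.002, -0.001, -0.001, -0.0, -0.002], 'tau': [-0.001, -93.581, 3.667, -45.42, -0.049, 0.02, 0.0], 'eef_pos': [0.263, 0.621, 0.205], 'tcp_rot': [-0.625, -3.079, 0.002], 'contact_force': [-0.444, -0.145, -0.337], 'ft_torque': [-0.004, -0.008, 0.002], 'gripper_force': 0.0, 'grip_width': 0.094}
side {'mtx': [[394.4117, 0.0, 251.2968], [0.0, 394.4117, 193.7306], [0.0, 0.0, 1.0]], 'rvec': [2.2004, -0.5711, 0.2861], 'tvec': [-0.4647, 0.2816, 0.9443]}
top {'mtx': [[400.002, 0.0, 258.1274], [0.0, 400.002, 199.1385], [0.0, 0.0, 1.0]], 'rvec': [2.1375, -2.1941, 0.0815], 'tvec': [0.0145, 0.5408, 1.4115]}
{'mtx': array([[297.31863964,   0.        , 253.16263461],
       [  0.        , 297.31863964, 189.01721792],
       [  0.        ,   0.        ,   1.        ]]), 'T_tool_cam': array([[ 8.21524630e-04, -9.59829691e-01, -2.80582054e-01,
         8.32663420e-02],
       [ 9.99999659e-01,  7.64162711e-04,  3.13841492e-04,
         1.37360774e-04],
       [-8.68240394e-05, -2.80582216e-01,  9.59829992e-01,
        -1.78993883e-01],
       [ 0.00000000e+00,  0.00000000e+00,  0.00000000e+00,
         1.00000000e+00]])}
```

View pics/side0.png

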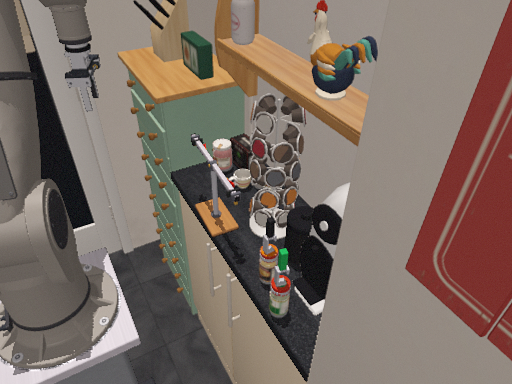

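View pics/top0.png

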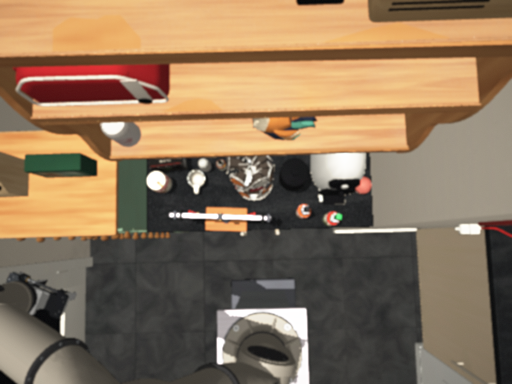

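Side: dark jar near (268,255), green jar near (281,290), bar from (195,138) to (237,198). Top: bar from (170,215) to (270,218), dark jar (303,212), green jar (334,218).

```bash
cat > h.py <<'E'
import cv2,numpy as np
from rig import ctrl
from scipy.spatial.transform import Rotation as R
def cam(n):
    p=ctrl.camera_params(n);M=R.from_rotvec(np.ravel(p["rvec"])).as_matrix();return p["mtx"],M,np.ravel(p["tvec"])
def ray(n,u,v):
    K,M,t=cam(n);d=M.T@np.linalg.solve(K,[u,v,1.]);return -M.T@t,d/np.linalg.norm(d)
def plane(n,u,v,z):
    o,d=ray(n,u,v);return o+d*(z-o[2])/d[2]
def tri(a,b):
    o1,d1=ray("side",*a);o2,d2=ray("top",*b);k=np.linalg.lstsq(np.c_[d1,-d2],o2-o1,rcond=None)[0]
    p,q=o1+d1*k[0],o2+d2*k[1];return np.round((p+q)/2,4),round(float(np.linalg.norm(p-q)),4)
def proj(n,P):
    K,M,t=cam(n);c=K@(M@np.array(P)+t);return np.round(c[:2]/c[2],1)
E
python3 - <<'E'
from h import *
a=cv2.imread("pics/side0.png");b=cv2.imread("pics/top0.png")
def blobs(im,lo,hi,roi,mn=4):
    x0,y0,x1,y1=roi;h=cv2.cvtColor(im[y0:y1,x0:x1],cv2.COLOR_BGR2HSV)
    m=cv2.inRange(h,lo,hi)
    if lo[0]==0:m|=cv2.inRange(h,(172,lo[1],lo[2]),(180,255,255))
    n,_,s,c=cv2.connectedComponentsWithStats(m)
    return [(s[i].tolist()[2:],(s[i][:2]+[x0,y0]).tolist(),(c[i]+[x0,y0]).round(1).tolist()) for i in range(1,n) if s[i][4]>=mn]
for n,im,roi in(("side",a,(180,125,310,320)),("top",b,(150,195,360,235))):
    print(n,"green",blobs(im,(45,120,80),(80,255,255),roi));print(n,"red",blobs(im,(0,120,80),(9,255,255),roi,3))
print(plane("top",333,219,.106),plane("top",303,211,.106),plane("top",170,215,.205),plane("top",270,218,.205))
c1=cv2.resize(a[125:320,185:305],None,fx=3,fy=3,interpolation=cv2.INTER_CUBIC)
c2=cv2.resize(b[195:240,160:350],None,fx=4,fy=4,interpolation=cv2.INTER_CUBIC)
cv2.imwrite("pics/c1.png",c1);cv2.imwrite("pics/c2.png",c2)
E
```

```text
side green [([10, 22, 180], [278, 248], [282.6, 258.3]), ([2, 3, 4], [277, 309], [277.8, 309.8])]
side red [([13, 18, 150], [252, 140], [258.3, 148.2]), ([3, 5, 9], [203, 143], [204.4, 144.9]), ([3, 2, 4], [213, 158], [214.0, 158.5]), ([8, 8, 19], [227, 179], [231.4, 182.9]), ([17, 7, 42], [261, 252], [269.6, 256.1]), ([4, 2, 4], [266, 271], [267.5, 271.8]), ([20, 18, 175], [271, 275], [281.1, 284.8]), ([2, 2, 4], [278, 294], [278.5, 294.5])]
top green [([8, 7, 37], [335, 214], [339.1, 216.6])]
top red [([6, 12, 18], [297, 204], [298.8, 208.1]), ([3, 2, 4], [304, 203], [305.0, 203.5]), ([7, 3, 13], [188, 209], [190.5, 210.5]), ([8, 9, 20], [303, 210], [307.4, 215.2]), ([11, 16, 72], [327, 210], [330.6, 218.1]), ([9, 3, 17], [247, 212], [251.8, 212.8])]
[ 0.45962649 -0.25087912  0.106     ] [ 0.4892006  -0.15122719  0.106     ] [0.48170157 0.27545478 0.205     ] [ 0.46408686 -0.03813145  0.205     ]
```

View pics/c1.png

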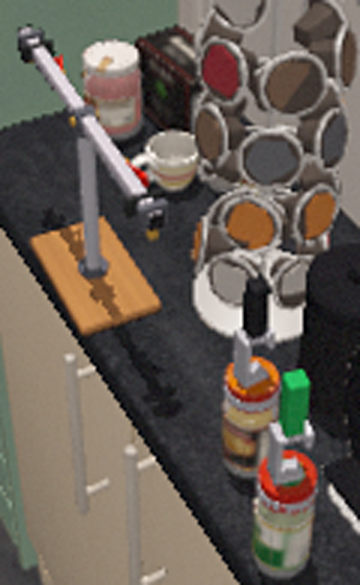

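View pics/c2.png

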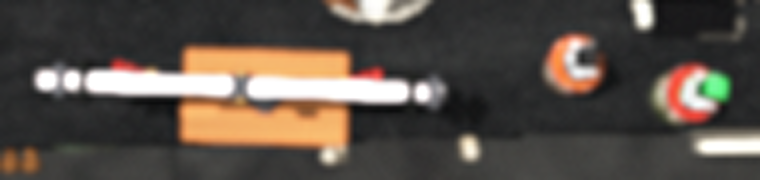

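Crops: bar hub at about (219.5,217) top; catches on the far side; the jars' hooks sit to the camera-left of their posts. Now triangulate and plan the approach.

```bash
cat >> h.py <<'E'
def shares(p,yaw=0.,s=None):
    "row to reach world TCP p with tool x along -world x turned by yaw about world z"
    s=s or ctrl.sense();T=R.from_rotvec(s["tcp_rot"]).as_matrix();d=T.T@(np.array(p)-s["eef_pos"])
    want=np.array([-np.cos(yaw),-np.sin(yaw),0]);w=T.T@want
    return np.round(d/.1,3).tolist(),round(float(np.arctan2(w[1],w[0])/(np.pi/2)),4)
E
python3 - <<'E'
from h import *
print("greenpost",tri((282.6,258.3),(339.1,216.6)))
print("greencap",tri((281.5,281),(332.5,218.5)), "darkcap",tri((269,253),(303.5,211)), plane("side",284,250,.21))
print("hub",tri((209.5,164.5),(219.7,217.2)),"Lend",tri((194,138),(169.5,215)),"Rend",tri((235.5,196),(270,218)))
T=R.from_rotvec(ctrl.sense()["tcp_rot"]).as_matrix();print(T.round(3))
print(shares((.44,.12,.38)),shares((.263,.621,.205)))
E
```

```text
greenpost (array([ 0.463 , -0.2558,  0.1907]), 0.0009)
greencap (array([ 0.4645, -0.2507,  0.1082]), 0.0074) darkcap (array([ 0.492 , -0.1552,  0.0939]), 0.0049) [ 0.46727699 -0.25154542  0.21      ]
hub (array([0.4695, 0.1208, 0.1968]), 0.0035) Lend (array([0.4853, 0.2792, 0.1915]), 0.0059) Rend (array([ 0.4644, -0.0383,  0.2022]), 0.0005)
[[-0.921  0.39  -0.   ]
 [ 0.39   0.921 -0.001]
 [-0.    -0.001 -1.   ]]
([-3.583, -3.926, -1.747], -0.2552) ([0.001, -0.002, -0.001], -0.2552)
```

{"op": "servo_tool", "data": {"deltas": [[[-0.9,-1,-0.9,-0.255,-1],[-0.9,-1,-0.9,-0.255,-1],[-0.9,-1,-0.9,-0.255,-1],[-0.9,-1,-0.9,-0.255,-1],[-0.9,-1,-0.9,-0.255,-1]]]}}

```text
time_s: 0.52
eef_pos: [0.3113, 0.4902, 0.3]
tcp_rot: [0.006, 3.138, 0.006]
contact_force: [1.6, 1.0, 1.4]
grip_width: 0.0942
gripper_force: 0.0
```

{"op": "servo_tool", "data": {"deltas": [[[-0.33,-0.93,-0.21,0,-1],[-0.33,-0.93,-0.21,0,-1],[-0.33,-0.93,-0.21,0,-1],[-0.33,-0.93,-0.21,0,-1]]]}}

```text
time_s: 0.85
eef_pos: [0.3425, 0.3976, 0.3177]
tcp_rot: [0.009, 3.14, 0.001]
contact_force: [0.9, 0.1, 0.0]
grip_width: 0.094
gripper_force: 0.0
```

{"op": "servo_tool", "data": {"deltas": [[[-0.33,-0.93,-0.21,0,-1],[-0.33,-0.93,-0.21,0,-1],[-0.33,-0.93,-0.21,0,-1],[-0.33,-0.93,-0.21,0,-1]]]}}

```text
time_s: 1.18
eef_pos: [0.3749, 0.3051, 0.3385]
tcp_rot: [0.008, 3.14, 0.001]
contact_force: [0.4, 0.1, -0.6]
grip_width: 0.094
gripper_force: 0.0
```

{"op": "servo_tool", "data": {"deltas": [[[-0.33,-0.93,-0.21,0,-1],[-0.33,-0.93,-0.21,0,-1],[-0.33,-0.93,-0.21,0,-1],[-0.33,-0.93,-0.21,0,-1]]]}}

```text
time_s: 1.52
eef_pos: [0.4076, 0.2125, 0.3593]
tcp_rot: [0.007, 3.14, 0.001]
contact_force: [0.6, 0.4, -0.1]
grip_width: 0.0942
gripper_force: 0.0
```

{"op": "servo_tool", "data": {"deltas": [[[-0.33,-0.93,-0.21,0,-1],[-0.33,-0.93,-0.21,0,-1],[-0.33,-0.93,-0.21,0,-1],[-0.33,-0.93,-0.21,0,-1],[-0.33,-0.93,-0.21,0,-1],[-0.33,-0.93,-0.21,0,-1]]]}}

```text
time_s: 2.02
eef_pos: [0.4387, 0.1239, 0.379]
tcp_rot: [0.002, -3.141, 0.001]
contact_force: [-0.7, -0.3, 0.5]
grip_width: 0.0942
gripper_force: 0.0
```

```bash
cat >> h.py <<'E'
def wsave(n):
    s=ctrl.sense();im=ctrl.capture("wrist");cv2.imwrite(f"pics/{n}.png",im[:,:,::-1])
    np.savez(f"pics/{n}.npz",p=s["eef_pos"],r=s["tcp_rot"]);return s
def wray(n,u,v):
    P=ctrl.camera_params("wrist");K=P["mtx"];X=P["T_tool_cam"];f=np.load(f"pics/{n}.npz")
    x,y=(u-K[0,2])/K[0,0],(v-K[1,2])/K[1,1];r=np.hypot(x,y)+1e-12
    d=np.array([x/r*np.sin(r),y/r*np.sin(r),np.cos(r)]);T=R.from_rotvec(f["r"]).as_matrix()
    return T@X[:3,3]+f["p"],T@X[:3,:3]@d
def wplane(n,u,v,z):
    o,d=wray(n,u,v);return np.round(o+d*(z-o[2])/d[2],4)
E
python3 -c "
from h import *
s=wsave('w1');print(s['eef_pos'],s['tcp_rot'],s['joints'])"
```

```text
[0.43868579 0.12389595 0.37896855] [ 2.29329760e-03 -3.14089295e+00  6.48752037e-04] [-0.79842262 -0.08680784  0.35586605  1.83757859  0.03080729  1.38630217
  1.12279203]
```

View pics/w1.png

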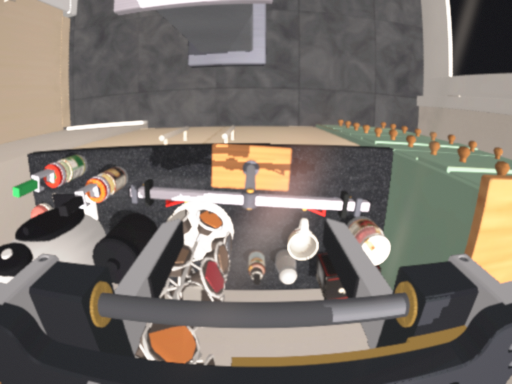

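Wrist view: bar from (135,193) to (365,206), hub at (249,200), red catches at (175,203) and (316,212), dark clamps near (147,190) and (347,204). Measure the bar's centreline.

```bash
python3 - <<'E'
from h import *
im=cv2.imread("pics/w1.png");g=im.min(2).astype(float)
pts=[]
for u in list(range(178,236,4))+list(range(264,338,4)):
    col=g[185:222,u];ok=np.where(col>120)[0]+185
    # run nearest bar line
    c=193+(u-135)*13/230; run=[v for v in ok if abs(v-c)<10]
    if run: pts.append((u,run[0],run[-1],*wplane("w1",u,np.mean(run),.203)[:2]))
P=np.array(pts);k=np.polyfit(P[:,4],P[:,3],1);r=P[:,3]-np.polyval(k,P[:,4]);print(k,r.std(),(P[:,2]-P[:,1]+1).mean())
k=np.polyfit(P[abs(r)<.003][:,4],P[abs(r)<.003][:,3],1);print(k)
for q in((249,200),(135,193),(367,206),(147,190),(347,204)):print(q,wplane("w1",*q,.205))
cv2.imwrite("pics/w1c.png",cv2.resize(im[165:225,120:380],None,fx=3,fy=3,interpolation=cv2.INTER_CUBIC))
print(P[:,:3].astype(int).tolist())
E
```

```text
[0.04667783 0.46805341] 0.0009817033035012385 15.588235294117647
[0.04667783 0.46805341]
(249, 200) [0.473  0.1195 0.205 ]
(135, 193) [ 0.4644 -0.0303  0.205 ]
(367, 206) [0.4818 0.2756 0.205 ]
(147, 190) [ 0.4603 -0.0127  0.205 ]
(347, 204) [0.4787 0.2467 0.205 ]
[[178, 189, 200], [182, 189, 205], [186, 189, 205], [190, 190, 206], [194, 190, 206], [198, 190, 206], [202, 190, 206], [206, 191, 207], [210, 191, 207], [214, 191, 207], [218, 191, 207], [222, 192, 204], [226, 192, 204], [230, 192, 204], [234, 192, 204], [264, 194, 207], [268, 194, 210], [272, 194, 210], [276, 193, 210], [280, 194, 211], [284, 192, 211], [288, 192, 211], [292, 192, 210], [296, 193, 209], [300, 195, 209], [304, 195, 210], [308, 196, 209], [312, 196, 209], [316, 197, 209], [320, 197, 209], [324, 197, 209], [328, 198, 209], [332, 198, 210], [336, 198, 210]]
```

View pics/w1c.png

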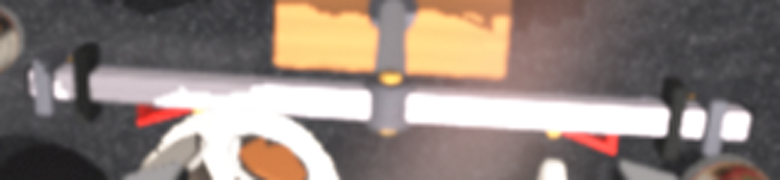

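```bash
python3 - <<'E'
from h import *
for q in((153,199.5),(230,204.9),(324,209.9)):print("back",wplane("w1",*q,.205))
for q in((155,187.6),(206,190.6),(308,195.8),(336,197.8)):print("front",wplane("w1",*q,.191))
print("hub",wplane("w1",250,200,.209),"catch L",wplane("w1",326,214,.2),"catch R",wplane("w1",166,205,.2),"buf",wplane("w1",152,192,.205),wplane("w1",342,205,.205))
s=ctrl.sense();print(shares((.39,-.2,.36)))
E
```

```text
back [ 0.4731 -0.0056  0.205 ]
back [0.4796 0.0955 0.205 ]
back [0.4865 0.2161 0.205 ]
front [ 0.4611 -0.0062  0.191 ]
front [0.465  0.0634 0.191 ]
front [0.4718 0.1965 0.191 ]
front [0.4747 0.2351 0.191 ]
hub [0.4716 0.1207 0.209 ] catch L [0.4942 0.2206 0.2   ] catch R [0.4822 0.0102 0.2   ] buf [ 0.4629 -0.0059  0.205 ] [0.48   0.2399 0.205 ]
([0.492, -3.238, 0.192], 0.0012)
```

{"op": "servo_tool", "data": {"deltas": [[[0.1,-0.81,0,0,-1],[0.1,-0.81,0,0,-1],[0.1,-0.81,0,0,-1]]]}}

```text
time_s: 2.32
eef_pos: [0.4284, 0.0362, 0.3795]
tcp_rot: [0.008, 3.142, -0.0]
contact_force: [-0.0, -1.4, 0.8]
grip_width: 0.0942
gripper_force: 0.0
```

{"op": "servo_tool", "data": {"deltas": [[[0,-0.81,0,0,-1],[0,-0.81,0,0,-1],[0,-0.81,0,0,-1]]]}}

```text
time_s: 2.57
eef_pos: [0.4287, -0.045, 0.3796]
tcp_rot: [0.008, 3.141, -0.0]
contact_force: [-0.7, 0.1, 0.2]
grip_width: 0.0942
gripper_force: 0.0
```

{"op": "servo_tool", "data": {"deltas": [[[0,-0.81,0,0,-1],[0,-0.81,0,0,-1],[0,-0.81,0,0,-1]]]}}

```text
time_s: 2.82
eef_pos: [0.4286, -0.126, 0.3797]
tcp_rot: [0.009, 3.141, -0.001]
contact_force: [0.6, -0.4, -0.4]
grip_width: 0.094
gripper_force: 0.0
```

{"op": "servo_tool", "data": {"deltas": [[[0,-0.81,0,0,-1],[0,-0.81,0,0,-1],[0,-0.81,0,0,-1],[0,-0.81,0,0,-1],[0,-0.81,0,0,-1]]]}}

```text
time_s: 3.23
eef_pos: [0.4295, -0.2004, 0.3792]
tcp_rot: [0.001, -3.141, 0.0]
contact_force: [-0.1, 0.8, -0.8]
grip_width: 0.0938
gripper_force: 0.0
```

```bash
python3 -c "
from h import *
s=wsave('w2');print(s['eef_pos'],s['tcp_rot'],s['joints'])
im=cv2.imread('pics/w2.png');cv2.imwrite('pics/w2c.png',cv2.resize(im[100:300,130:390],None,fx=3,fy=3,interpolation=cv2.INTER_CUBIC))"
```

```text
[ 0.42945259 -0.20038771  0.37919748] [ 1.45219701e-03 -3.14085369e+00  3.01865603e-04] [-0.56285819 -0.1055987   0.80883851  1.82373835  0.07793962  1.39210021
  1.80097898]
```

View pics/w2c.png

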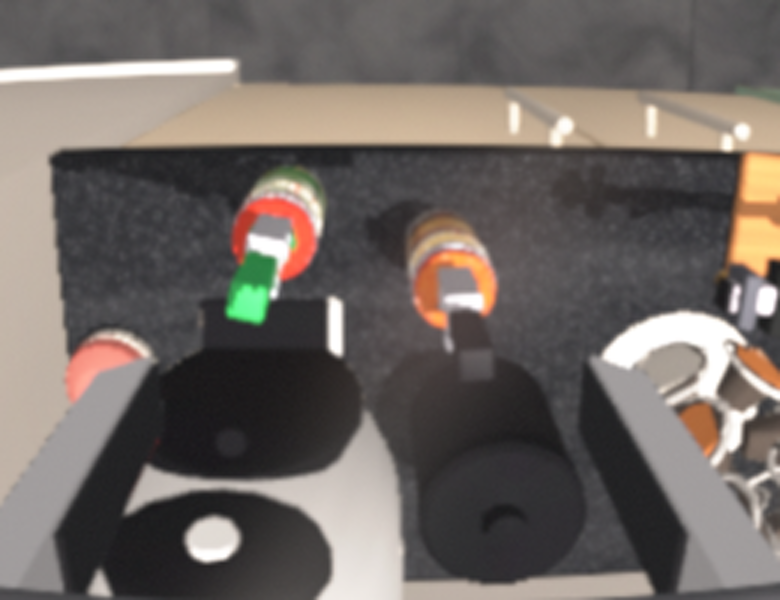

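```bash
python3 - <<'E'
from h import *
im=cv2.imread("pics/w2.png");h=cv2.cvtColor(im,cv2.COLOR_BGR2HSV)
m=cv2.inRange(h,(50,120,40),(75,255,255));m[:,300:]=0;m[:,:190]=0
ys,xs=np.where(m>0);print(np.percentile(h[ys,xs,2],[5,25,50,75,95]))
def quad(mask):
    c=max(cv2.findContours(mask,cv2.RETR_EXTERNAL,cv2.CHAIN_APPROX_NONE)[0],key=cv2.contourArea)[:,0]
    W=np.array([wplane("w2",u,v,.21)[:2] for u,v in c])*1000
    return cv2.minAreaRect(W.astype(np.float32)),c.min(0),c.max(0)
t=m&cv2.inRange(h[:,:,2],200,255);print("green",quad(t))
x=lambda X,Y:wplane("w2",130+(X+.5)/3-.5,100+(Y+.5)/3-.5,.21)
print([x(*q) for q in((458,345),(490,345),(495,378),(462,378))],x(476,362),x(247,303))
g=im[:,:,1];print(g[208:232:1,276:300:2])
E
```

```text
[123.6 128.  166.  249.  253. ]
green (((462.806884765625, -250.2927703857422), (14.128256797790527, 14.716730117797852), 75.42558288574219), array([206, 195], dtype=int32), array([218, 206], dtype=int32))
[array([ 0.4816, -0.1628,  0.21  ]), array([ 0.4817, -0.1493,  0.21  ]), array([ 0.4968, -0.1464,  0.21  ]), array([ 0.4967, -0.1606,  0.21  ])] [ 0.4894 -0.1549  0.21  ] [ 0.4632 -0.2508  0.21  ]
[[134 146  82  64  65  64  63  65  78  83  85  81]
 [101 134  85  64  64  63  62  63  75  81  82  80]
 [ 87 124  84  65  64  63  62  61  70  81  79  79]
 [ 87 124  84  64  63  63  62  60  65  79  78  79]
 [ 86 137  96  64  63  62  61  61  62  78  77  81]
 [ 84 145 123  64  62  62  61  59  60  78  77  81]
 [ 82 143 141  64  64  62  61  59  60  73  75  75]
 [ 80 132 152  65  63  64  63  64  64  68  73  72]
 [ 75 109 138  66  71  73  74  75  77  72  73  70]
 [ 70  84 102  67  84  86  88  88  90  75  73  70]
 [ 69  70  74  67  88  92  93  94  93  74  69  70]
 [ 67  67  66  67  86  91  92  92  93  71  58  62]
 [ 67  65  66  65  84  88  89  90  90  69  51  52]
 [ 65  64  61  63  81  87  87  88  88  67  49  47]
 [ 64  61  60  64  78  84  85  87  85  66  47  46]
 [ 62  59  59  61  76  82  83  83  84  65  48  45]
 [ 60  58  59  60  73  78  79  79  79  65  47  44]
 [ 60  59  58  59  72  75  75  76  76  61  45  45]
 [ 59  57  57  58  67  69  66  64  64  53  46  43]
 [ 58  57  56  57  59  58  56  52  51  46  46  44]
 [ 58  56  56  55  53  53  50  49  46  46  43  42]
 [ 58  56  56  53  53  51  48  47  45  44  43  42]
 [ 57  56  54  53  52  49  49  48  45  44  43  42]
 [ 56  54  52  52  50  49  48  47  44  43  41  41]]
```

Wrist crop: green post top at (247,303) tilted about -0.25 rad, at world (0.463,-0.2505); dark post top at (476,362), world (0.489,-0.155). Heights and sizes agree (about 15 mm squares).

```bash
python3 -c "
from h import *
print(shares((.463,-.2505,.28),-.25))"
```

```text
([-0.335, -0.504, 0.992], 0.1603)
```

{"op": "servo_tool", "data": {"deltas": [[[-0.335,-0.504,0.6,0.16,-0.3],[-0.335,-0.504,0.99,0.16,-0.3],[-0.335,-0.504,0.99,0.16,-0.3],[-0.335,-0.504,0.99,0.16,-0.3],[-0.335,-0.504,0.99,0.16,-0.3],[-0.335,-0.504,0.99,0.16,-0.3]]]}}

```text
time_s: 3.78
eef_pos: [0.463, -0.2513, 0.2814]
tcp_rot: [0.392, 3.117, -0.0]
contact_force: [0.2, 0.1, -0.2]
grip_width: 0.0617
gripper_force: 0.0
```

```bash
python3 - <<'E'
from h import *
s=wsave("w3");print(s["eef_pos"],s["contact_force"],shares((.463,-.2505,.172),-.25))
im=cv2.imread("pics/w3.png");h=cv2.cvtColor(im,cv2.COLOR_BGR2HSV)
t=cv2.inRange(h,(50,120,195),(75,255,255))
c=max(cv2.findContours(t,cv2.RETR_EXTERNAL,cv2.CHAIN_APPROX_NONE)[0],key=cv2.contourArea)[:,0]
W=np.array([wplane("w3",u,v,.21)[:2] for u,v in c])*1000
print(cv2.minAreaRect(W.astype(np.float32)),c.min(0),c.max(0))
cv2.imwrite("pics/w3c.png",cv2.resize(im[130:330,130:390],None,fx=3,fy=3,interpolation=cv2.INTER_CUBIC))
E
```

```text
[ 0.46297209 -0.25129605  0.28137778] [ 0.24483551  0.11398568 -0.2194395 ] ([0.005, 0.008, 1.099], 0.0)
((462.4329833984375, -252.258544921875), (13.347613334655762, 14.075386047363281), 75.46566772460938) [244 192] [259 207]
```

View pics/w3c.png

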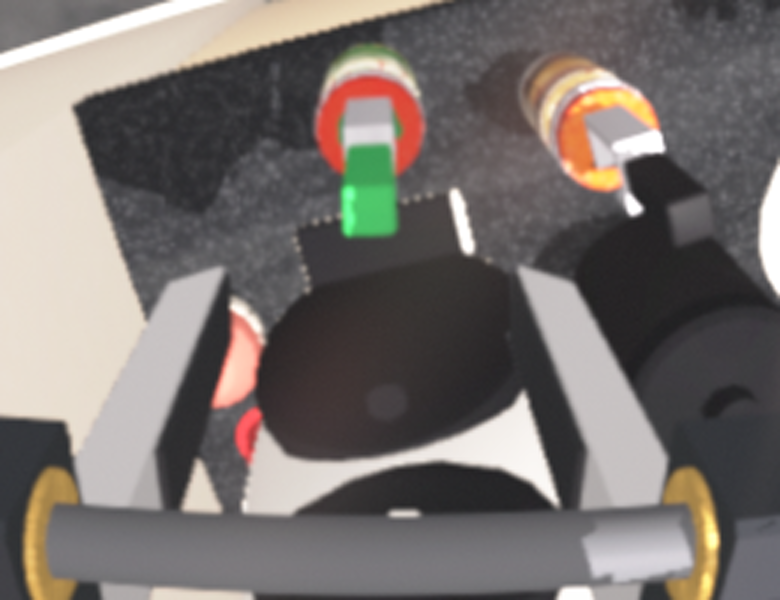

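Green post top at (370,208) in the crop sits square to the fingers and centred. Descend and grip.

{"op": "servo_tool", "data": {"deltas": [[[0,0,0.3,0,-0.3],[0,0,0.6,0,-0.3],[0,0,0.85,0,-0.3],[0,0,0.98,0,-0.3],[0,0,0.98,0,-0.3]]]}}

```text
time_s: 4.25
eef_pos: [0.4622, -0.2507, 0.1818]
tcp_rot: [-0.391, -3.116, -0.002]
contact_force: [0.8, -0.0, 0.0]
grip_width: 0.0613
gripper_force: 0.0
```

{"op": "servo_tool", "data": {"deltas": [[[0,0,0.1,0,-0.3],[0,0,0.1,0,1],[0,0,0.1,0,1],[0,0,0.1,0,1],[0,0,0.1,0,1],[0,0,0.1,0,1],[0,0,0.1,0,1],[0,0,0.1,0,1]]], "grip_force": 25}}

```text
time_s: 4.92
eef_pos: [0.4626, -0.2522, 0.1727]
tcp_rot: [0.394, 3.117, -0.0]
contact_force: [-0.8, 0.4, -0.3]
grip_width: 0.018
gripper_force: 0.0
```

```bash
python3 - <<'E'
from h import *
s=ctrl.sense();print(s["eef_pos"],s["contact_force"],s["ft_torque"],s["grip_width"],s["gripper_force"])
x=lambda X,Y:wplane("w3",130+(X+.5)/3-.5,130+(Y+.5)/3-.5,.21)[:2]
q=[x(*c) for c in((667,200),(706,193),(712,237),(672,245))];print(q,np.mean(q,0),[np.linalg.norm(q[i]-q[i-1]) for i in range(4)])
E
```

```text
[ 0.46257306 -0.2521824   0.17266101] [-0.7638984   0.37391321 -0.31595568] [ 0.01285594  0.01958068 -0.03226018] 0.017953355866441235 0.0
[array([ 0.4825, -0.1622]), array([ 0.4836, -0.1492]), array([ 0.4986, -0.1491]), array([ 0.4976, -0.1627])] [ 0.490575 -0.1558  ] [np.float64(0.01510827587780949), np.float64(0.013046455457326342), np.float64(0.015000333329629726), np.float64(0.01363671514698463)]
```

{"op": "servo_tool", "data": {"deltas": [[[0,0,0,0,1],[0,0,0,0,1],[0,0,0,0,1],[0,0,0,0,1]]], "grip_force": 25}}

```text
time_s: 5.25
eef_pos: [0.4626, -0.2522, 0.1726]
tcp_rot: [0.394, 3.117, -0.0]
contact_force: [1.1, 0.7, 2.5]
grip_width: 0.0159
gripper_force: 24.8
```

{"op": "servo_tool", "data": {"deltas": [[[0,0,-0.1,0,1],[0,0,-0.3,0,1],[0,0,-0.6,0,1],[0,0,-0.9,0,1],[0,0,-1,0,1],[0,0,-1,0,1]]]}}

```text
time_s: 5.75
eef_pos: [0.4634, -0.2527, 0.2749]
tcp_rot: [0.394, 3.113, 0.001]
contact_force: [-0.1, -0.4, -2.0]
grip_width: 0.0161
gripper_force: 25.0
```

```bash
python3 - <<'E'
from h import *
s=ctrl.sense();print(s["eef_pos"],s["contact_force"],s["ft_torque"],s["grip_width"],s["gripper_force"],s["joints"])
print(shares((.43,-.25,.43),-.058))
E
```

```text
[ 0.46339296 -0.25269386  0.27488576] [-0.12068557 -0.42124576 -2.02487155] [ 0.00679242 -0.09553914  0.00282409] 0.016073660628285448 24.971602857112885 [-0.45412223  0.15868501  0.94751924  1.88926908 -0.14231035  1.15947524
  1.86337858]
([0.324, -0.056, -1.552], -0.1232)
```

{"op": "servo_tool", "data": {"deltas": [[[0.32,-0.06,-0.4,-0.123,1],[0.32,-0.06,-0.8,-0.123,1],[0.32,-0.06,-1,-0.123,1],[0.32,-0.06,-1,-0.123,1],[0.32,-0.06,-1,-0.123,1]]]}}

```text
time_s: 6.17
eef_pos: [0.4302, -0.2497, 0.3724]
tcp_rot: [0.091, 3.139, 0.001]
contact_force: [-1.1, 1.0, -2.0]
grip_width: 0.0164
gripper_force: 25.0
```

{"op": "servo_tool", "data": {"deltas": [[[0.02,0.3,-0.36,0,1],[0.04,0.6,-0.36,0,1],[0.04,0.85,-0.36,0,1],[0.04,0.85,-0.36,0,1]]]}}

```text
time_s: 6.5
eef_pos: [0.4312, -0.1597, 0.4068]
tcp_rot: [-0.082, -3.138, -0.001]
contact_force: [0.8, -0.2, -2.8]
grip_width: 0.0159
gripper_force: 25.0
```

{"op": "servo_tool", "data": {"deltas": [[[0.04,0.3,0,0,1],[0.04,0.6,0,0,1],[0.04,0.85,0,0,1]]]}}

```text
time_s: 6.75
eef_pos: [0.4312, -0.078, 0.4064]
tcp_rot: [-0.091, -3.137, 0.001]
contact_force: [0.1, -0.1, -2.7]
grip_width: 0.0158
gripper_force: 25.0
```

{"op": "servo_tool", "data": {"deltas": [[[0.04,0.3,0,0,1],[0.04,0.6,0,0,1],[0.04,0.85,0,0,1]]]}}

```text
time_s: 7.0
eef_pos: [0.4321, 0.0073, 0.4063]
tcp_rot: [-0.09, -3.137, 0.001]
contact_force: [-0.1, -0.9, -0.6]
grip_width: 0.0158
gripper_force: 25.0
```

{"op": "servo_tool", "data": {"deltas": [[[0.04,0.3,0,0,1],[0.04,0.6,0,0,1],[0.04,0.85,0,0,1],[0.04,0.85,0,0,1]]]}}

```text
time_s: 7.33
eef_pos: [0.4331, 0.095, 0.4057]
tcp_rot: [-0.083, -3.136, 0.003]
contact_force: [-0.8, 0.0, -2.1]
grip_width: 0.0157
gripper_force: 25.0
```

```bash
python3 - <<'E'
from h import *
s=ctrl.sense();print(s["time_s"],s["eef_pos"],s["contact_force"],s["ft_torque"],s["grip_width"])
print(shares((.437,.165,.2416),-.058))
E
```

```text
7.3333 [0.43309648 0.09499171 0.40568015] [-0.80785859  0.03123394 -2.12438009] [0.01361134 0.0941693  0.01951951] 0.01570424411777264
([-0.008, 0.705, 1.639], 0.0033)
```

{"op": "servo_tool", "data": {"deltas": [[[0,0.35,0,0,1],[0,0.7,0,0,1],[0,0.7,0.4,0,1],[0,0.7,0.8,0,1],[0,0.7,0.95,0,1],[0,0.7,0.95,0,1]]]}}

```text
time_s: 7.83
eef_pos: [0.4357, 0.1587, 0.3081]
tcp_rot: [-0.092, -3.133, 0.008]
contact_force: [-0.6, -0.9, -0.9]
grip_width: 0.0158
gripper_force: 25.0
```

{"op": "servo_tool", "data": {"deltas": [[[0,0,0.25,0,1],[0,0,0.45,0,1],[0,0,0.6,0,1],[0,0,0.69,0,1],[0,0,0.69,0,1],[0,0,0.69,0,1],[0,0,0.69,0,1]]]}}

```text
time_s: 8.42
eef_pos: [0.4385, 0.1604, 0.2454]
tcp_rot: [0.092, 3.139, 0.001]
contact_force: [0.0, 0.3, -1.5]
grip_width: 0.0156
gripper_force: 25.0
```

```bash
python3 - <<'E'
from h import *
s=wsave("w4");print(s["time_s"],s["eef_pos"],s["contact_force"],s["ft_torque"],s["grip_width"])
print(shares((.4769,.1625,.2416),-.058))
im=cv2.imread("pics/w4.png");a=ctrl.capture("side")[:,:,::-1]
A=cv2.resize(im[130:330,110:400],None,fx=2,fy=2,interpolation=cv2.INTER_CUBIC);B=cv2.resize(a[120:220,180:270],None,fx=2.2,fy=4,interpolation=cv2.INTER_CUBIC)
cv2.imwrite("pics/w4c.png",np.hstack([A,cv2.resize(a[125:258,180:250],(210,400),interpolation=cv2.INTER_CUBIC)]))
E
```

```text
8.4167 [0.43851329 0.16036247 0.24544513] [ 0.01269776  0.2858847  -1.51307455] [0.06575771 0.01922076 0.00968508] 0.015611743253093191
([-0.382, 0.043, 0.04], -0.0004)
```

View pics/w4c.png

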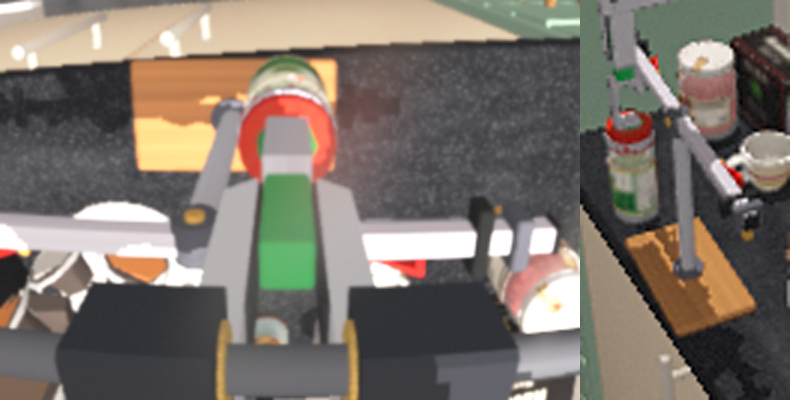

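The jar stands upright in front of the left arm; post top around (288,262), bar band rows about 222–257 at column 420 in the crop. Check the offset between hook and bar here.

```bash
python3 - <<'E'
from h import *
im=cv2.imread("pics/w4.png")
h=cv2.cvtColor(im,cv2.COLOR_BGR2HSV);t=cv2.inRange(h,(50,120,150),(75,255,255));t[:220]=0
ys,xs=np.where(t>0);print(xs.min(),xs.max(),ys.min(),ys.max())
for u in (253,256):print(u,im[222:280:2,u,1].tolist())
for u in(315,325,335):print(u,im[236:264,u].min(1).tolist())
E
```

```text
241 266 252 273
253 [146, 146, 148, 148, 148, 148, 149, 151, 152, 152, 152, 151, 152, 152, 163, 179, 183, 183, 183, 183, 182, 183, 183, 183, 182, 180, 150, 106, 95]
256 [148, 148, 148, 149, 149, 149, 150, 151, 152, 153, 153, 152, 152, 153, 162, 179, 183, 184, 183, 184, 183, 183, 183, 182, 183, 180, 149, 101, 91]
315 [81, 77, 83, 100, 131, 162, 174, 177, 177, 178, 215, 252, 255, 255, 255, 255, 255, 255, 255, 255, 255, 255, 255, 222, 93, 42, 39, 48]
325 [73, 69, 79, 104, 136, 167, 175, 175, 176, 186, 230, 254, 255, 255, 255, 255, 255, 255, 255, 255, 255, 255, 254, 189, 79, 71, 74, 77]
335 [72, 82, 103, 128, 147, 169, 176, 176, 176, 194, 242, 255, 255, 255, 255, 255, 255, 255, 255, 255, 255, 255, 248, 153, 81, 74, 75, 76]
```

```bash
python3 - <<'E'
from h import *
for v in(250.5,274.2):print("post",wplane("w4",253.5,v,.2828))
for u,a,b in((315,245.9,259.6),(325,245.6,259.3),(335,245.2,259)):print(wplane("w4",u,a,.205),wplane("w4",u,b,.205))
print("hub",wplane("w4",110+195/2,130+215/2,.209))
E
```

```text
post [0.4311 0.1615 0.2828]
post [0.4463 0.1606 0.2828]
[0.4723 0.211  0.205 ] [0.4857 0.2114 0.205 ]
[0.4728 0.2197 0.205 ] [0.4863 0.2203 0.205 ]
[0.4732 0.2285 0.205 ] [0.4869 0.2293 0.205 ]
hub [0.457 0.123 0.209]
```

{"op": "servo_tool", "data": {"deltas": [[[-0.1,0.03,0.02,0,1],[-0.2,0.03,0.02,0,1],[-0.3,0.03,0.02,0,1],[-0.37,0.03,0.02,0,1],[-0.38,0.03,0.02,0,1],[-0.38,0.03,0.02,0,1],[-0.38,0.03,0.02,0,1]]]}}

```text
time_s: 9.1
eef_pos: [0.4759, 0.1608, 0.2422]
tcp_rot: [-0.092, -3.14, 0.001]
contact_force: [-0.5, 0.1, -2.2]
grip_width: 0.0156
gripper_force: 25.0
```

{"op": "servo_tool", "data": {"deltas": [[[0,0,0.03,0,1],[0,0,0.06,0,1],[0,0,0.09,0,1],[0,0,0.12,0,1],[0,0,0.12,0,1]]]}}

```text
time_s: 9.52
eef_pos: [0.4757, 0.1609, 0.2298]
tcp_rot: [-0.091, -3.14, 0.001]
contact_force: [0.2, 0.7, -1.9]
grip_width: 0.0158
gripper_force: 25.0
```

```bash
python3 - <<'E'
from h import *
s=ctrl.sense();print(s["time_s"],s["eef_pos"],s["contact_force"],s["ft_torque"],s["grip_width"]);print(shares((.4766,.163,.2245),-.058))
E
```

```text
9.5167 [0.47566489 0.16091037 0.22980711] [ 0.21262235  0.71619076 -1.89944581] [-0.01334878  0.00109513 -0.03877417] 0.015809629470946936
([-0.008, 0.021, 0.053], -0.0001)
```

{"op": "servo_tool", "data": {"deltas": [[[0,0,0.03,0,1],[0,0,0.05,0,1],[0,0.03,0.05,0,1],[0,0.07,0.05,0,1],[0,0.11,0.05,0,1],[0,0.15,0.05,0,1],[0,0.19,0.05,0,1],[0,0.23,0.05,0,1],[0,0.27,0.05,0,1],[0,0.31,0.05,0,1],[0,0.35,0.05,0,1],[0,0.35,0.05,0,1]]]}}

```text
time_s: 10.52
eef_pos: [0.4785, 0.1966, 0.2255]
tcp_rot: [0.091, 3.139, 0.0]
contact_force: [3.6, 1.2, -1.0]
grip_width: 0.0158
gripper_force: 25.0
```

{"op": "servo_tool", "data": {"deltas": [[[0,0.03,0,0,1],[0,0.06,0,0,1],[0,0.09,0,0,1],[0,0.12,0,0,1],[0,0.15,0,0,1],[0,0.15,0,0,1]]]}}

```text
time_s: 11.02
eef_pos: [0.479, 0.2118, 0.2255]
tcp_rot: [0.091, 3.14, 0.001]
contact_force: [2.7, 0.7, -0.9]
grip_width: 0.0158
gripper_force: 25.0
```

{"op": "servo_tool", "data": {"deltas": [[[0,0.03,0,0,1],[0,0.06,0,0,1],[0,0.09,0,0,1],[0,0.12,0,0,1],[0,0.12,0,0,1]]]}}

```text
time_s: 11.43
eef_pos: [0.4797, 0.2237, 0.2255]
tcp_rot: [0.091, 3.14, 0.0]
contact_force: [3.9, 0.4, -1.0]
grip_width: 0.0161
gripper_force: 25.0
```

{"op": "servo_tool", "data": {"deltas": [[[0,0.02,0,0,1],[0,0.04,0,0,1],[0,0.04,0,0,1]]]}}

```text
time_s: 11.68
eef_pos: [0.4799, 0.2273, 0.2255]
tcp_rot: [-0.091, -3.14, -0.0]
contact_force: [3.1, -1.4, -0.9]
grip_width: 0.0161
gripper_force: 25.0
```

{"op": "servo_tool", "data": {"deltas": [[[0,0.02,0,0,1],[0,0.04,0,0,1],[0,0.04,0,0,1]]]}}

```text
time_s: 11.93
eef_pos: [0.4798, 0.2311, 0.2253]
tcp_rot: [-0.091, -3.139, 0.001]
contact_force: [0.5, -2.4, -2.0]
grip_width: 0.0158
gripper_force: 25.0
```

{"op": "servo_tool", "data": {"deltas": [[[0,0.01,0,0,1],[0,0.02,0,0,1],[0,0.02,0,0,1]]]}}

```text
time_s: 12.18
eef_pos: [0.4799, 0.2326, 0.2252]
tcp_rot: [-0.092, -3.139, 0.001]
contact_force: [-1.6, -4.8, -1.3]
grip_width: 0.0159
gripper_force: 25.0
```

```bash
python3 - <<'E'
from h import *
s=ctrl.sense();print(s["time_s"],s["eef_pos"],s["contact_force"],s["ft_torque"],s["grip_width"])
E
```

```text
12.1833 [0.47992809 0.23258477 0.22524392] [-1.58241888 -4.75160185 -1.33865285] [-1.30341871  0.30339766 -0.01312449] 0.015860456496526953
```

{"op": "servo_tool", "data": {"deltas": [[[0,0.01,0,0,1],[0,0.01,0,0,1],[0,0.01,0,0,1]]]}}

```text
time_s: 12.43
eef_pos: [0.48, 0.2333, 0.2252]
tcp_rot: [-0.092, -3.139, 0.002]
contact_force: [-1.3, -5.6, -2.5]
grip_width: 0.0158
gripper_force: 25.0
```

{"op": "servo_tool", "data": {"deltas": [[[0,-0.02,0,0,1],[0,-0.04,0,0,1],[0,-0.04,0,0,1],[0,-0.04,0,0,1]]]}}

```text
time_s: 12.77
eef_pos: [0.4802, 0.2301, 0.2256]
tcp_rot: [0.092, 3.14, 0.001]
contact_force: [-1.1, -2.4, -1.5]
grip_width: 0.0157
gripper_force: 25.0
```

{"op": "servo_tool", "data": {"deltas": [[[0,0,0.03,0,1],[0,0,0.06,0,1],[0,0,0.08,0,1],[0,0,0.1,0,1],[0,0,0.1,0,1],[0,0,0.1,0,1]]]}}

```text
time_s: 13.27
eef_pos: [0.4801, 0.2299, 0.2154]
tcp_rot: [-0.092, -3.14, 0.0]
contact_force: [1.1, -0.9, -0.4]
grip_width: 0.0163
gripper_force: 25.0
```

{"op": "servo_tool", "data": {"deltas": [[[0,-0.01,0.03,0,1],[0,-0.01,0.06,0,1],[0,-0.01,0.06,0,1],[0,-0.01,0.06,0,1]]]}}

```text
time_s: 13.6
eef_pos: [0.48, 0.2287, 0.2093]
tcp_rot: [-0.092, -3.14, 0.001]
contact_force: [0.2, -1.0, 0.5]
grip_width: 0.0164
gripper_force: 25.0
```

```bash
python3 - <<'E'
from h import *
s=ctrl.sense();print(s["time_s"],s["eef_pos"],s["contact_force"],s["ft_torque"],s["grip_width"])
im=ctrl.capture("side");cv2.imwrite("pics/s5.png",cv2.resize(im[110:260,170:270,::-1],None,fx=4,fy=4,interpolation=cv2.INTER_CUBIC))
E
```

```text
13.6 [0.48004888 0.2287019  0.20930337] [ 0.17249594 -0.95638287  0.45851717] [-0.37179189 -0.14130728  0.00238444] 0.01636645417657479
```

View pics/s5.png

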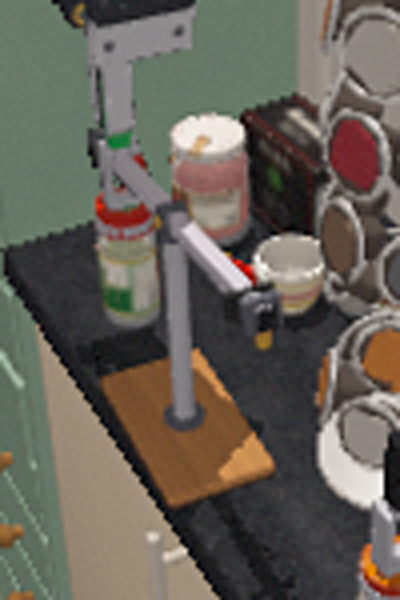

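The jar hangs on the left arm with the red catch visible inboard of it at (140,160), bar tilted and weight carried. Release and retreat.

{"op": "servo_tool", "data": {"deltas": [[[0,0,0,0,0.5],[0,0,0,0,0.2],[0,0,0,0,-0.2],[0,0,0,0,-0.2],[0,0,0,0,-0.2],[0,0,0,0,-0.2]]]}}

```text
time_s: 14.15
eef_pos: [0.48, 0.229, 0.2095]
tcp_rot: [-0.092, -3.14, -0.0]
contact_force: [0.1, -0.2, 1.5]
grip_width: 0.0523
gripper_force: 0.0
```

{"op": "servo_tool", "data": {"deltas": [[[0,0,-0.1,0,-0.2],[0,0,-0.3,0,-0.2],[0,0,-0.6,0,-0.2],[0,0,-0.95,0,-0.2],[0,0,-0.95,0,-0.2]]]}}

```text
time_s: 14.57
eef_pos: [0.4822, 0.2298, 0.3111]
tcp_rot: [0.092, 3.134, 0.008]
contact_force: [1.1, 0.3, -0.2]
grip_width: 0.0563
gripper_force: 0.0
```

```bash
python3 - <<'E'
from h import *
s=ctrl.sense();print(s["time_s"],s["eef_pos"],s["contact_force"],s["grip_width"]);print(shares((.43,-.155,.32),0))
a=ctrl.capture("side")[:,:,::-1];cv2.imwrite("pics/s6.png",a)
h=cv2.cvtColor(a,cv2.COLOR_BGR2HSV)[125:230,185:250]
m=cv2.inRange(h,(0,120,80),(9,255,255))|cv2.inRange(h,(172,120,80),(180,255,255));n,_,q,c=cv2.connectedComponentsWithStats(m)
print([(q[i].tolist(),(c[i]+[185,125]).round(1).tolist()) for i in range(1,n) if q[i][4]>3])
m=cv2.inRange(h,(50,120,60),(75,255,255));n,_,q,c=cv2.connectedComponentsWithStats(m);print([(q[i].tolist(),(c[i]+[185,125]).round(1).tolist()) for i in range(1,n) if q[i][4]>3])
# predicted images: seat-110 hook post top, left down tilt th
for th in(0,.15,.2,.25):
    y=.109;b=np.array([.4745+.058*y,.1205+y,.198+.007-y*np.sin(th)]);print(th,proj("side",b+[0,0,.058]),proj("side",b+[0,0,.03]))
E
```

```text
14.5667 [0.4821557  0.22980028 0.31114632] [ 1.10037558  0.27554355 -0.15526166] 0.05626357758414314
([0.294, -3.872, -0.11], -0.0375)
[([19, 25, 2, 2, 4], [204.5, 150.5]), ([10, 37, 13, 7, 51], [200.9, 165.3]), ([16, 44, 4, 3, 6], [202.0, 170.5]), ([42, 48, 7, 7, 17], [230.8, 175.8])]
[([10, 5, 8, 18, 106], [198.3, 138.3]), ([53, 28, 2, 4, 5], [238.4, 154.4]), ([13, 61, 7, 5, 27], [201.0, 188.3])]
0 [196.4 124.7] [197.1 133.3]
0.15 [196.8 129.8] [197.5 138.2]
0.2 [196.9 131.4] [197.7 139.8]
0.25 [197.1 133. ] [197.8 141.4]
```

{"op": "servo_tool", "data": {"deltas": [[[0.1,-0.4,-0.1,-0.037,-0.3],[0.1,-0.8,-0.1,-0.037,-0.3],[0.1,-0.97,-0.1,-0.037,-0.3]]]}}

```text
time_s: 14.87
eef_pos: [0.4639, 0.1283, 0.3149]
tcp_rot: [0.004, 3.141, 0.0]
contact_force: [1.6, -0.7, -0.2]
grip_width: 0.0611
gripper_force: 0.0
```

{"op": "servo_tool", "data": {"deltas": [[[0.1,-0.4,0,0,-0.3],[0.2,-0.8,0,0,-0.3],[0.2,-0.97,0,0,-0.3]]]}}

```text
time_s: 15.12
eef_pos: [0.4426, 0.031, 0.3145]
tcp_rot: [-0.006, -3.141, -0.001]
contact_force: [0.1, -0.1, -0.1]
grip_width: 0.0614
gripper_force: 0.0
```

{"op": "servo_tool", "data": {"deltas": [[[0.05,-0.4,0,0,-0.3],[0.05,-0.8,0,0,-0.3],[0.05,-0.97,0,0,-0.3]]]}}

```text
time_s: 15.37
eef_pos: [0.4384, -0.0659, 0.3147]
tcp_rot: [0.006, 3.141, 0.001]
contact_force: [0.7, 0.1, -0.6]
grip_width: 0.0614
gripper_force: 0.0
```

{"op": "servo_tool", "data": {"deltas": [[[0.05,-0.4,0,0,-0.3],[0.05,-0.8,0,0,-0.3],[0.05,-0.97,0,0,-0.3],[0.05,-0.97,0,0,-0.3],[0.05,-0.97,0,0,-0.3]]]}}

```text
time_s: 15.78
eef_pos: [0.4339, -0.159, 0.3143]
tcp_rot: [-0.004, -3.141, -0.0]
contact_force: [0.7, 0.2, -0.0]
grip_width: 0.0611
gripper_force: 0.0
```

```bash
python3 - <<'E'
from h import *
s=wsave("w6");print(s["time_s"],s["eef_pos"],s["tcp_rot"],s["contact_force"],s["grip_width"])
K=ctrl.camera_params("wrist")["mtx"];X=ctrl.camera_params("wrist")["T_tool_cam"]
T=R.from_rotvec(s["tcp_rot"]).as_matrix();C=T@X[:3,:3];o=s["eef_pos"]+T@X[:3,3]
d=C.T@(np.array([.490,-.1555,.21])-o);th=np.arctan2(np.hypot(*d[:2]),d[2]);u=K[0,2]+K[0,0]*th*d[0]/np.hypot(*d[:2]);v=K[1,2]+K[0,0]*th*d[1]/np.hypot(*d[:2]);print(u,v)
g=cv2.imread("pics/w6.png")[:,:,1];u,v=int(u),int(v);print(u-16,v-16);print(g[v-16:v+17:1,u-16:u+17:2])
E
```

```text
15.7833 [ 0.43394273 -0.15896403  0.31433408] [-3.76837135e-03 -3.14110264e+00 -9.26523092e-05] [ 0.74598353  0.24486236 -0.01432226] 0.06111865644654744
255.85280595569478 240.23996886553346
239 224
[[ 84  85  92  93  91  84  62  63  63  65  66  70 152 118  94  95  92]
 [ 80  84  88  91  90  85  62  62  63  66  66  70 159 122  89  92  93]
 [ 83  86  85  87  86  81  60  63  64  65  66  69 162 122  88  89  91]
 [ 85  89  85  84  82  76  62  63  65  66  66  67 159 117  85  86  87]
 [ 85  94  87  83  77  70  62  64  65  66  68  69 158 114  79  81  83]
 [ 81  90  87  81  71  65  64  65  65  66  65  69 164 118  74  74  75]
 [ 83  83  82  74  67  65  64  66  65  66  67  69 161 113  69  68  67]
 [ 87  83  74  70  66  65  63  65  66  66  67  69 126  94  68  67  66]
 [ 85  76  67  67  67  66  64  65  66  66  67  67  86  73  66  65  65]
 [ 80  68  67  66  69  66  64  66  68  68  68  69  70  67  66  65  66]
 [ 74  64  67  68  71  68  69  72  73  74  75  77  74  67  66  64  64]
 [ 68  65  68  68  71  70  79  81  83  85  87  90  81  67  66  64  64]
 [ 68  66  71  71  71  72  88  92  95  97  99  9
[... 743 characters left out ...]
 70  71  66  66  73  75  74  71  71  70  67  61  59  59  57]
 [ 70  70  70  71  65  65  67  67  67  67  65  64  62  60  59  59  57]
 [ 72  72  72  69  66  65  65  64  63  64  63  62  61  60  58  58  56]
 [ 72  72  71  70  65  65  65  64  64  63  61  61  61  60  58  56  56]
 [ 72  72  73  71  65  65  65  65  63  62  62  62  62  60  58  56  56]
 [ 73  73  74  72  65  65  64  65  64  62  61  62  61  58  57  55  55]
 [ 74  72  73  72  65  65  64  64  63  63  60  61  62  57  57  55  54]
 [ 73  73  72  72  65  65  64  63  64  62  62  61  60  57  57  55  53]
 [ 74  75  73  72  65  65  65  64  63  62  61  60  58  57  55  54  53]
 [ 75  74  73  71  66  64  64  63  62  62  60  60  59  55  54  55  52]]
```

```bash
python3 - <<'E'
from h import *
for q in((250.3,240.8),(263.8,240.8),(257,234.7),(257,246.9),(257,240.8)):print(wplane("w6",*q,.21))
c=wplane("w6",257,240.8,.21);print(shares((c[0],c[1],.172),.03))
E
```

```text
[ 0.4907 -0.1614  0.21  ]
[ 0.4907 -0.1471  0.21  ]
[ 0.4835 -0.1543  0.21  ]
[ 0.498  -0.1543  0.21  ]
[ 0.4907 -0.1543  0.21  ]
([-0.566, 0.037, 1.423], -0.0194)
```

{"op": "servo_tool", "data": {"deltas": [[[-0.2,0.04,0.2,-0.02,-0.3],[-0.4,0.04,0.4,-0.02,-0.3],[-0.56,0.04,0.5,-0.02,-0.3],[-0.565,0.04,0.7,-0.02,-0.3],[-0.565,0.04,0.7,-0.02,-0.3],[-0.565,0.04,0.7,-0.02,-0.3]]]}}

```text
time_s: 16.33
eef_pos: [0.4902, -0.1534, 0.2439]
tcp_rot: [0.05, -3.139, 0.0]
contact_force: [-0.4, -1.1, 0.5]
grip_width: 0.0613
gripper_force: 0.0
```

{"op": "servo_tool", "data": {"deltas": [[[0,0,0.2,0,-0.3],[0,0,0.4,0,-0.3],[0,0,0.6,0,-0.3],[0,0,0.72,0,-0.3],[0,0,0.72,0,-0.3],[0,0,0.72,0,-0.3]]]}}

```text
time_s: 16.83
eef_pos: [0.4909, -0.1541, 0.1735]
tcp_rot: [-0.049, 3.141, 0.001]
contact_force: [-0.7, -0.2, 0.5]
grip_width: 0.0615
gripper_force: 0.0
```

{"op": "servo_tool", "data": {"deltas": [[[0,0,0,0,1],[0,0,0,0,1],[0,0,0,0,1],[0,0,0,0,1],[0,0,0,0,1],[0,0,0,0,1],[0,0,0,0,1],[0,0,0,0,1],[0,0,0,0,1],[0,0,0,0,1],[0,0,0,0,1]]], "grip_force": 25}}

```text
time_s: 17.75
eef_pos: [0.4908, -0.1544, 0.1725]
tcp_rot: [0.049, -3.141, 0.0]
contact_force: [0.4, 0.3, 0.1]
grip_width: 0.0162
gripper_force: 24.9
```

{"op": "servo_tool", "data": {"deltas": [[[0,0,-0.1,0,1],[0,0,-0.3,0,1],[0,0,-0.6,0,1],[0.1,0,-0.9,0,1],[0.3,0,-1,0,1]]]}}

```text
time_s: 18.17
eef_pos: [0.4629, -0.156, 0.2764]
tcp_rot: [-0.049, 3.138, -0.003]
contact_force: [-0.9, 0.1, 0.6]
grip_width: 0.0158
gripper_force: 25.0
```

{"op": "servo_tool", "data": {"deltas": [[[0.15,0,-0.3,0.056,1],[0.3,0,-0.6,0.056,1],[0.3,0,-0.9,0.056,1],[0.3,0,-1,0.056,1],[0.3,0,-1,0.056,1]]]}}

```text
time_s: 18.58
eef_pos: [0.4317, -0.1566, 0.3751]
tcp_rot: [0.089, 3.136, 0.002]
contact_force: [-0.8, -0.2, -1.6]
grip_width: 0.0157
gripper_force: 25.0
```

{"op": "servo_tool", "data": {"deltas": [[[0,0.2,-0.3,0,1],[0,0.5,-0.45,0,1],[0.05,0.75,-0.45,0,1],[0.05,0.75,-0.45,0,1]]]}}

```text
time_s: 18.92
eef_pos: [0.4301, -0.0766, 0.4166]
tcp_rot: [-0.082, -3.139, 0.001]
contact_force: [0.5, 0.2, -2.4]
grip_width: 0.0161
gripper_force: 25.0
```

{"op": "servo_tool", "data": {"deltas": [[[0.05,0.3,0,0,1],[0.05,0.6,0,0,1],[0.05,0.8,0,0,1],[0.05,0.8,0,0,1]]]}}

```text
time_s: 19.25
eef_pos: [0.4295, 0.0027, 0.4157]
tcp_rot: [-0.082, -3.138, 0.002]
contact_force: [-0.6, -0.5, -1.4]
grip_width: 0.0158
gripper_force: 25.0
```

```bash
python3 - <<'E'
from h import *
s=ctrl.sense();print(s["time_s"],s["eef_pos"],s["contact_force"],s["ft_torque"],s["grip_width"])
print(shares((.431,.08,.252),-.058))
E
```

```text
19.25 [0.42945211 0.0027266  0.41568914] [-0.56135798 -0.49060673 -1.41885384] [ 0.04175782  0.00439667 -0.02150601] 0.015839817667770678
([0.021, 0.775, 1.636], 0.0036)
```

{"op": "servo_tool", "data": {"deltas": [[[0.02,0.35,0,0.003,1],[0.02,0.7,0,0.003,1],[0.02,0.77,0.4,0.003,1],[0.02,0.77,0.8,0.003,1],[0.02,0.77,0.95,0.003,1],[0.02,0.77,0.95,0.003,1]]]}}

```text
time_s: 19.75
eef_pos: [0.43, 0.0748, 0.318]
tcp_rot: [-0.097, -3.134, 0.006]
contact_force: [-0.1, 0.7, -1.6]
grip_width: 0.0157
gripper_force: 25.0
```

{"op": "servo_tool", "data": {"deltas": [[[0,0,0.25,0,1],[0,0,0.45,0,1],[0,0,0.6,0,1],[0,0,0.68,0,1],[0,0,0.68,0,1],[0,0,0.68,0,1],[0,0,0.68,0,1]]]}}

```text
time_s: 20.33
eef_pos: [0.4327, 0.0761, 0.2556]
tcp_rot: [0.097, 3.139, 0.001]
contact_force: [-0.0, -0.2, -1.1]
grip_width: 0.0159
gripper_force: 25.0
```

```bash
python3 - <<'E'
from h import *
s=wsave("w7");print(s["time_s"],s["eef_pos"],s["contact_force"],s["grip_width"])
print(shares((.4721,.0785,.250),-.058))
im=cv2.imread("pics/w7.png")
K=ctrl.camera_params("wrist")["mtx"];X=ctrl.camera_params("wrist")["T_tool_cam"]
T=R.from_rotvec(s["tcp_rot"]).as_matrix();C=T@X[:3,:3];o=s["eef_pos"]+T@X[:3,3]
def wp(P):
    d=C.T@(np.array(P)-o);r=np.hypot(*d[:2]);th=np.arctan2(r,d[2]);return (K[:2,2]+K[0,0]*th*d[:2]/r).round(1)
for dy in(-.09,-.08,.025):
  for th in(.14,.17,.2):
    y=dy;b=np.array([.4745+.058*y,.1205+y,.205-y*th]);print(dy,th,"front/back edge",wp(b+[-.006,0,0]),wp(b+[.006,0,0]))
for u in(172,180,188,285):print(u,im[235:272,u].min(1).tolist())
E
```

```text
20.3333 [0.43269968 0.07609951 0.25557693] [-0.02946822 -0.15930868 -1.1240299 ] 0.015895401343836105
([-0.392, 0.048, 0.056], -0.0024)
-0.09 0.14 front/back edge [199.9 250.2] [201.8 262.6]
-0.09 0.17 front/back edge [199.4 251.7] [201.3 264.2]
-0.09 0.2 front/back edge [198.8 253.3] [200.8 265.8]
-0.08 0.14 front/back edge [212.  249.7] [213.7 262. ]
-0.08 0.17 front/back edge [211.6 251. ] [213.3 263.4]
-0.08 0.2 front/back edge [211.3 252.4] [213.  264.9]
0.025 0.14 front/back edge [332.6 240.5] [332.  252.2]
0.025 0.17 front/back edge [332.4 240.1] [331.8 251.8]
0.025 0.2 front/back edge [332.2 239.7] [331.6 251.4]
172 [96, 92, 85, 82, 86, 88, 86, 78, 75, 80, 95, 123, 158, 173, 175, 178, 183, 188, 200, 217, 222, 221, 222, 235, 254, 255, 255, 255, 255, 255, 252, 175, 89, 79, 77, 66, 55]
180 [89, 82, 77, 82, 83, 81, 83, 81, 82, 87, 106, 142, 169, 174, 176, 180, 184, 190, 212, 221, 221, 222, 232, 253, 255, 255, 255, 255, 255, 255, 241, 154, 145, 155, 159, 165, 141]
188 [84, 87, 86, 85, 79, 73, 74, 82, 88, 96, 123, 161, 173, 175, 177, 182, 186, 201, 216, 221, 221, 221, 221, 221, 247, 255, 255, 255, 255, 254, 190, 78, 40, 41, 49, 68, 77]
285 [182, 182, 182, 183, 183, 182, 183, 184, 183, 183, 183, 183, 184, 183, 182, 183, 182, 183, 182, 182, 183, 183, 183, 182, 183, 183, 182, 182, 183, 182, 183, 183, 182, 182, 182, 182, 181]
```

{"op": "servo_tool", "data": {"deltas": [[[-0.1,0.04,0.04,0,1],[-0.2,0.04,0.04,0,1],[-0.3,0.04,0.04,0,1],[-0.37,0.04,0.04,0,1],[-0.39,0.04,0.04,0,1],[-0.39,0.04,0.04,0,1],[-0.39,0.04,0.04,0,1]]]}}

```text
time_s: 20.97
eef_pos: [0.471, 0.0775, 0.2504]
tcp_rot: [-0.097, -3.14, 0.001]
contact_force: [-0.9, 0.9, -0.7]
grip_width: 0.0158
gripper_force: 25.0
```

{"op": "servo_tool", "data": {"deltas": [[[0,0,0.03,0,1],[0,0,0.06,0,1],[0,0,0.09,0,1],[0,0,0.12,0,1],[0,0,0.15,0,1],[0,0,0.15,0,1]]]}}

```text
time_s: 21.47
eef_pos: [0.4709, 0.0776, 0.2349]
tcp_rot: [-0.096, -3.139, 0.001]
contact_force: [-0.4, 0.3, -1.5]
grip_width: 0.0162
gripper_force: 25.0
```

```bash
python3 - <<'E'
from h import *
s=ctrl.sense();print(s["time_s"],s["eef_pos"],s["contact_force"],s["ft_torque"],s["grip_width"]);print(shares((.4721,.0785,.2255),-.058))
E
```

```text
21.4667 [0.47087739 0.07761531 0.23485142] [-0.41946342  0.29138822 -1.47385365] [ 0.05327631  0.03781597 -0.02863583] 0.016225295057231554
([-0.012, 0.01, 0.094], -0.0022)
```

{"op": "servo_tool", "data": {"deltas": [[[-0.01,0,0.03,0,1],[-0.01,0,0.06,0,1],[-0.01,0,0.08,0,1],[-0.01,0,0.08,0,1],[-0.01,-0.04,0.08,0,1],[-0.01,-0.08,0.08,0,1],[-0.01,-0.12,0.08,0,1],[-0.01,-0.16,0.08,0,1],[-0.01,-0.2,0.08,0,1],[-0.01,-0.24,0.08,0,1],[-0.01,-0.28,0.08,0,1],[-0.01,-0.28,0.08,0,1]]]}}

```text
time_s: 22.47
eef_pos: [0.4704, 0.0486, 0.2275]
tcp_rot: [-0.098, -3.14, 0.0]
contact_force: [-0.4, -2.2, 0.1]
grip_width: 0.0156
gripper_force: 25.0
```

{"op": "servo_tool", "data": {"deltas": [[[0,-0.03,0,0,1],[0,-0.06,0,0,1],[0,-0.09,0,0,1],[0,-0.12,0,0,1],[0,-0.15,0,0,1],[0,-0.18,0,0,1],[0,-0.21,0,0,1],[0,-0.21,0,0,1]]]}}

```text
time_s: 23.13
eef_pos: [0.4696, 0.0282, 0.2277]
tcp_rot: [0.097, 3.139, 0.0]
contact_force: [2.9, 0.5, -0.4]
grip_width: 0.0157
gripper_force: 25.0
```

{"op": "servo_tool", "data": {"deltas": [[[0,-0.03,0.02,0,1],[0,-0.06,0.02,0,1],[0,-0.09,0.02,0,1],[0,-0.12,0.02,0,1],[0,-0.15,0.02,0,1],[0,-0.15,0.02,0,1]]]}}

```text
time_s: 23.63
eef_pos: [0.4683, 0.0129, 0.2255]
tcp_rot: [0.098, 3.14, -0.0]
contact_force: [3.1, -0.2, -0.6]
grip_width: 0.0159
gripper_force: 25.0
```

{"op": "servo_tool", "data": {"deltas": [[[0,-0.02,0,0,1],[0,-0.04,0,0,1],[0,-0.04,0,0,1]]]}}

```text
time_s: 23.88
eef_pos: [0.468, 0.0093, 0.2255]
tcp_rot: [-0.097, -3.14, 0.0]
contact_force: [3.2, 0.2, 0.2]
grip_width: 0.016
gripper_force: 25.0
```

{"op": "servo_tool", "data": {"deltas": [[[0,-0.02,0,0,1],[0,-0.03,0,0,1],[0,-0.03,0,0,1]]]}}

```text
time_s: 24.13
eef_pos: [0.4678, 0.0065, 0.2255]
tcp_rot: [-0.097, -3.14, 0.0]
contact_force: [3.5, 0.4, 0.5]
grip_width: 0.0156
gripper_force: 25.0
```

{"op": "servo_tool", "data": {"deltas": [[[0,-0.02,0,0,1],[0,-0.03,0,0,1],[0,-0.03,0,0,1]]]}}

```text
time_s: 24.38
eef_pos: [0.4676, 0.0035, 0.2255]
tcp_rot: [-0.097, -3.14, 0.0]
contact_force: [3.3, 0.6, -0.3]
grip_width: 0.0158
gripper_force: 25.0
```

{"op": "servo_tool", "data": {"deltas": [[[0,-0.02,0,0,1],[0,-0.02,0,0,1],[0,-0.02,0,0,1]]]}}

```text
time_s: 24.63
eef_pos: [0.4675, 0.0015, 0.2255]
tcp_rot: [-0.097, -3.14, 0.0]
contact_force: [3.6, -0.2, 0.5]
grip_width: 0.0158
gripper_force: 25.0
```

{"op": "servo_tool", "data": {"deltas": [[[0,-0.02,0,0,1],[0,-0.02,0,0,1],[0,-0.02,0,0,1]]]}}

```text
time_s: 24.88
eef_pos: [0.4669, -0.0007, 0.2253]
tcp_rot: [-0.097, -3.139, 0.001]
contact_force: [-0.5, -1.2, 0.1]
grip_width: 0.0159
gripper_force: 25.0
```

{"op": "servo_tool", "data": {"deltas": [[[0,-0.01,0,0,1],[0,-0.01,0,0,1],[0,-0.01,0,0,1]]]}}

```text
time_s: 25.13
eef_pos: [0.467, -0.0014, 0.2253]
tcp_rot: [-0.097, -3.139, 0.0]
contact_force: [-1.5, -0.9, -0.6]
grip_width: 0.0159
gripper_force: 25.0
```

Clicked (x force gone). Feel the buffer.

{"op": "servo_tool", "data": {"deltas": [[[0,-0.01,0,0,1],[0,-0.02,0,0,1],[0,-0.02,0,0,1]]]}}

```text
time_s: 25.38
eef_pos: [0.4671, -0.0031, 0.2254]
tcp_rot: [-0.097, -3.14, -0.0]
contact_force: [-0.7, 2.9, -1.0]
grip_width: 0.0158
gripper_force: 25.0
```

{"op": "servo_tool", "data": {"deltas": [[[0,-0.01,0,0,1],[0,-0.01,0,0,1],[0,-0.01,0,0,1]]]}}

```text
time_s: 25.63
eef_pos: [0.467, -0.004, 0.2254]
tcp_rot: [-0.096, -3.14, -0.0]
contact_force: [-0.9, 4.8, 0.3]
grip_width: 0.0156
gripper_force: 25.0
```

{"op": "servo_tool", "data": {"deltas": [[[0,-0.01,0,0,1],[0,-0.01,0,0,1],[0,-0.01,0,0,1]]]}}

```text
time_s: 25.88
eef_pos: [0.467, -0.005, 0.2254]
tcp_rot: [-0.096, -3.14, -0.0]
contact_force: [-2.5, 5.6, -0.1]
grip_width: 0.0159
gripper_force: 25.0
```

{"op": "servo_tool", "data": {"deltas": [[[0,0.02,0,0,1],[0,0.04,0,0,1],[0,0.04,0,0,1],[0,0.04,0,0,1],[0,0.04,0,0,1]]]}}

```text
time_s: 26.3
eef_pos: [0.4675, -0.0014, 0.2255]
tcp_rot: [0.097, 3.14, -0.0]
contact_force: [-0.3, 1.0, -0.1]
grip_width: 0.016
gripper_force: 25.0
```

```bash
python3 - <<'E'
from h import *
s=ctrl.sense();print(s["time_s"],s["eef_pos"],s["contact_force"],s["ft_torque"],s["grip_width"])
a=ctrl.capture("side")[:,:,::-1];cv2.imwrite("pics/s8.png",a)
h=cv2.cvtColor(a,cv2.COLOR_BGR2HSV)[110:230,185:262]
m=cv2.inRange(h,(0,120,80),(9,255,255))|cv2.inRange(h,(172,120,80),(180,255,255));n,_,q,c=cv2.connectedComponentsWithStats(m)
print([(q[i].tolist(),(c[i]+[185,110]).round(1).tolist()) for i in range(1,n) if q[i][4]>3])
m=cv2.inRange(h,(50,120,60),(75,255,255));n,_,q,c=cv2.connectedComponentsWithStats(m);print([((q[i][:2]+[185,110]).tolist(),q[i].tolist()[2:]) for i in range(1,n) if q[i][4]>3])
E
```

```text
26.3 [ 0.46748716 -0.0014136   0.2255273 ] [-0.27117207  0.96541364 -0.14925451] [ 0.22735676 -0.03673186 -0.0189632 ] 0.01595208941788823
[([70, 30, 7, 18, 62], [259.1, 146.8]), ([18, 34, 3, 4, 9], [204.2, 145.1]), ([9, 45, 12, 7, 47], [199.1, 159.1]), ([28, 48, 3, 2, 4], [214.2, 158.5]), ([38, 92, 17, 7, 44], [231.4, 205.7])]
[([195, 124], [7, 18, 110]), ([196, 179], [7, 5, 26])]
```

{"op": "servo_tool", "data": {"deltas": [[[0,0,0,0,0.5],[0,0,0,0,0.2],[0,0,0,0,-0.2],[0,0,0,0,-0.2],[0,0,0,0,-0.2],[0,0,0,0,-0.2]]]}}

```text
time_s: 26.85
eef_pos: [0.4673, -0.0013, 0.2255]
tcp_rot: [-0.097, -3.14, 0.0]
contact_force: [0.1, 0.3, 0.8]
grip_width: 0.052
gripper_force: 0.0
```

{"op": "servo_tool", "data": {"deltas": [[[0,0,-0.1,0,-0.2],[0,0,-0.3,0,-0.2],[0,0,-0.6,0,-0.2],[0,0,-0.95,0,-0.2],[0,0,-0.95,0,-0.2],[0.4,0,-0.95,0,-0.2],[0.4,0,-0.95,0,-0.2],[0.4,0,-0.95,0,-0.2]]]}}

```text
time_s: 27.52
eef_pos: [0.4266, 0.0012, 0.3215]
tcp_rot: [0.096, 3.139, 0.002]
contact_force: [0.7, -0.6, -1.0]
grip_width: 0.0561
gripper_force: 0.0
```

{"op": "servo_tool", "data": {"deltas": [[[0,0,-0.4,0,-0.2],[0,0,-0.8,0,-0.2],[0,0,-0.8,0,-0.2],[0,0,-0.8,0,-0.2],[0,0,-0.8,0,-0.2],[0,0,-0.8,0,-0.2],[0,0,-0.8,0,-0.2],[0,0,-0.8,0,-0.2],[0,0,-0.8,0,-0.2],[0,0,-0.8,0,-0.2],[0,0,-0.8,0,-0.2],[0,0,-0.8,0,-0.2]]]}}

```text
time_s: 28.52
eef_pos: [0.4274, 0.0012, 0.4004]
tcp_rot: [-0.097, -3.14, 0.0]
contact_force: [0.1, 0.5, 0.2]
grip_width: 0.0565
gripper_force: 0.0
```

{"op": "servo_tool", "data": {"deltas": [[[0,0,0,0,-0.2],[0,0,0,0,-0.2],[0,0,0,0,-0.2],[0,0,0,0,-0.2],[0,0,0,0,-0.2],[0,0,0,0,-0.2],[0,0,0,0,-0.2],[0,0,0,0,-0.2],[0,0,0,0,-0.2],[0,0,0,0,-0.2],[0,0,0,0,-0.2],[0,0,0,0,-0.2]]]}}

```text
time_s: 29.52
eef_pos: [0.4274, 0.0012, 0.4005]
tcp_rot: [-0.097, -3.14, 0.0]
contact_force: [0.3, -0.4, -0.2]
grip_width: 0.0565
gripper_force: 0.0
```

```bash
python3 - <<'E'
from h import *
s=wsave("w9");print(s["time_s"],s["eef_pos"],s["contact_force"],s["grip_width"])
a=ctrl.capture("side")[:,:,::-1];cv2.imwrite("pics/s9.png",a)
h=cv2.cvtColor(a,cv2.COLOR_BGR2HSV)[110:240,185:262]
def bl(h,o,lo,hi):
    m=cv2.inRange(h,lo,hi)
    if lo[0]==0:m|=cv2.inRange(h,(172,lo[1],lo[2]),(180,255,255))
    n,_,q,c=cv2.connectedComponentsWithStats(m);return [((q[i][:2]+o).tolist(),q[i].tolist()[2:],(c[i]+o).round(1).tolist()) for i in range(1,n) if q[i][4]>3]
print("side red",bl(h,[185,110],(0,120,80),(9,255,255)));print("side green",bl(h,[185,110],(50,120,60),(75,255,255)))
w=cv2.imread("pics/w9.png");hw=cv2.cvtColor(w,cv2.COLOR_BGR2HSV)[120:300,100:512]
print("wrist red",bl(hw,[100,120],(0,140,80),(9,255,255)));print("wrist green",bl(hw,[100,120],(50,120,60),(75,255,255)))
K=ctrl.camera_params("wrist")["mtx"];X=ctrl.camera_params("wrist")["T_tool_cam"]
T=R.from_rotvec(s["tcp_rot"]).as_matrix();C=T@X[:3,:3];o=s["eef_pos"]+T@X[:3,3]
def wp(P):
    d=C.T@(np.array(P)-o);r=np.hypot(*d[:2]);th=np.arctan2(r,d[2]);return (K[:2,2]+K[0,0]*th*d[:2]/r).round(1)
for y,n in((.108,"green"),(-.121,"dark")):
    b=np.array([.4745+.058*y,.1205+y,.205]);print(n,"post top wrist",wp(b+[0,0,.058]),"side",proj("side",b+[0,0,.058]),"catch wrist",wp(b+[.012,-np.sign(y)*.014,-.007]),"side",proj("side",b+[.012,-np.sign(y)*.014,-.007]))
cv2.imwrite("pics/w9c.png",w)
E
```

```text
29.5167 [0.42742944 0.00120547 0.40047889] [ 0.33679951 -0.42364016 -0.16566904] 0.0564724732643699
side red [([253, 140], [9, 18, 125], [257.5, 147.8]), ([203, 144], [3, 4, 9], [204.2, 145.1]), ([193, 154], [13, 8, 53], [198.6, 158.7]), ([223, 202], [17, 7, 42], [231.5, 206.0]), ([228, 221], [4, 2, 4], [229.5, 221.8])]
side green [([195, 124], [7, 18, 109], [198.1, 132.2]), ([238, 153], [2, 4, 5], [238.4, 154.4]), ([196, 178], [6, 5, 23], [198.3, 180.2])]
wrist red [([249, 175], [8, 1, 8], [252.5, 175.0]), ([241, 176], [7, 9, 14], [243.2, 179.9]), ([384, 176], [24, 14, 141], [393.8, 180.9]), ([261, 184], [6, 6, 20], [264.0, 186.5]), ([390, 202], [13, 6, 46], [397.9, 204.2]), ([407, 261], [8, 2, 8], [410.5, 261.5]), ([247, 276], [29, 24, 379], [263.3, 290.0])]
wrist green [([372, 166], [3, 2, 4], [373.2, 166.8]), ([369, 169], [3, 4, 7], [369.9, 170.4]), ([417, 198], [19, 19, 232], [425.9, 208.0])]
green post top wrist [430.  211.2] side [196.5 124.9] catch wrist [399.  204.5] side [203.9 145.7]
dark post top wrist [253.2 214.9] side [229.  167.6] catch wrist [264.  205.1] side [231.3 184.2]
```

```bash
python3 - <<'E'
import cv2,numpy as np
w=cv2.imread("pics/w9.png").astype(int)
p=w[192:224,246:286:2];print((p[:,:,2]-p[:,:,1]));print(p[::2,:,1])
s=cv2.imread("pics/s9.png").astype(int)[172:198,220:246];print((s[:,:,2]-s[:,:,1])[::1,::2])
E
```

```text
[[  4   0   0   0   0   0   0   4  16  17  18  19  20  22  22  24  26  26
   25  26]
 [  6   1   2   1   0   0   0   3  10  11  11  12  12  13  13  13  13  13
   14  14]
 [  7   6   8   4   2   1   0   1   2   2   2   2   1   1   1   1   1   1
    1   1]
 [  6   7   7   8   9  10   3   0   0   0   0   0   0   0   0   0   0   0
    0   0]
 [  7   6   8   8  10  10  11   0   0   0   0   0   0   0   0   0   0   0
    0   0]
 [  6   6   9  10  11  12  12   0   0   0   0   0   0   0   0   0   0   0
    0   0]
 [  7   7   9  11  11  12  12   1   0   0   0   0   0   0   0   0   0   0
    0   0]
 [  6   6   9   9  12  14  12   1   0   0   0   0   0   0   0   0   0   0
    0   0]
 [  6   7   9  10  12  13  12   1   0   0   0   0   0   0   0   0   0   0
    0   0]
 [  6   7   9  10  12  13  13   3   0   0   0   0   0   0   0   0   0   0
    0   0]
 [  6   7   9  10  12  12  13   4   5   7   1   4   9   9  10   9   9   4
    1   1]
 [  6   8  10  11  13  14  14   6  41  69   8  43  67  75  68  37  42  36
    5  10]
 [  6   9  10  11  12  13  14   5  64 120  63  98 113  85  44   5   9  21
   20 
[... 3374 characters left out ...]
 1 -1  2  5 13 13 14 16 15]
 [ 0  5  8 10 -1  6  0  6 30 17  8 12 13]
 [ 0  5  7 10 -1  1 -4  3  9 48 30 21 26]
 [ 1 -1  9  9  2  2  2  4  5 15 39 43 41]
 [ 1 -1  5  5  2  1  8  5  5 13 25 26 26]
 [ 6 -3  3  4  7  2  2  4  5 10 16 22 20]
 [ 0  3  4  4  5  0  5  5  3  5 10 12 13]
 [-1  2  0  4  4  7  6  4  0 -1  5  7  5]
 [-1 -1  0  2  4  4  2  2 -1 -1  0  1  2]
 [ 2 -4  2  3  3  1 -2  1 -2 -2  0  3  0]
 [-5  1 -1  2  2  0  2  9  5  4 -2  2  0]
 [ 3  2  0  4 -1  1  8  5  5  2 -3 -2  4]
 [ 1 -2  1  2  2  1  2 -1  0  1  4 -1  0]
 [-1  0 -2  2  0  1  4  1  0  2 -1 -1  3]
 [ 3  1  0  0 -1  2 -1  5  7  4  0  1  3]
 [-3 -3 -1  1  1 13  1  1  1  0  0 -2 -1]
 [-6 -1 -4  1  7 33  1  3  0  5  3  0 -3]]
```

Both catches show as red wedges sticking out behind their hooks (wrist view: left about (398,204), right about (266,205)). The bar is level and nothing touches the arm.

```bash
python3 -c "
from rig import ctrl
print(ctrl.close_job())"
```

```text
the job is handed in; nothing more can be done
None
```

I hung the green-labelled jar on the left arm and the dark-labelled jar on the right, both clicked in behind their catches with the bar about level, and handed the job in at about 30 s; no verdict came back.

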